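Prop up a bench power supply and set its coarse dial

ROBOT

A 6-joint arm with a two-finger parallel gripper is mounted at the origin on a cart in front of the work surface, level with it; the furniture and walls round the work are solid. World frame = base frame: x ahead of the robot, y to its left, z up, the work surface at z = 0. Lengths are in mm, angles in rad, forces in N, time in s.
With the tool pointing down it reaches from about 300 to 875 mm from the base axis. Payload 6.4 kg.
Tool frame: the origin (TCP) lies between the finger pads; the fingertips stand 25 mm ahead of it and the grasp point (between the pads) lies 6 mm ahead of it; z points along the fingers, y is the line along which they close (so a half turn about z gives the same grasp; the last joint's range is limited). The gripper opens to 85 mm and grips with 20 to 120 N. Pads are 22 mm wide; open, the fingers measure 114 mm over their backs; the gripper's body (76 mm by 85 mm) begins 54 mm behind the grasp point. The pads swing forward as they close: fully open they stand 13 mm farther back than shut.
Start: joints at [0.922, 0.181, 1.607, -0, 1.354, -0.206], TCP at [246.362, 519.564, 256.288] pointing down, gripper open.
Joint ranges: [-2.99, 2.99], [-0.89, 2.07], [0.3, 2.58], [-1.14, 4.28], [0, 2.63], [-3.12, 3.12]. Speed limits (rad/s): [2.57, 2.57, 3.01, 3.14, 3.14, 3.14].

INTERFACE

Orientations are given as a unit quaternion [x, y, z, w].
In Python, from plant import ctrl gives the robot as it stands.
- The arm moves only by the shell command python3 -m crank 'ROWS' [OPENING] [FORCE]. ROWS is JSON, a list of rows, each a list of 2 entries, a list of its own where there are three numbers: the shift along the tool's x, y, z in mm, then the turn, a rotation vector about the tool's x, y, z in degrees. A call has 1 to 5 rows; each row is the pose to reach, as a shift and turn from the pose commanded when the call began, along the tool's axes at that moment; what a row does not reach only later rows make up. A row lasts 1/12 s, in which the tool goes at most 41.7 mm and 7.16 degrees, less where a joint would pass 70% of its speed; a pose out of reach is approached as far as the arm can. A call with a gripper value outside its range is refused whole. OPENING is the closure, from 0 (fully open) to 1 (shut), set as the call begins (- or left out, the last holds). The fingers move at their own pace and stop on an object; FORCE is the grip in N (left out, the last holds). Time passes only in rows, so rows that repeat a pose let the fingers close. It gives the time, the measured TCP pose, the force, the opening and the grip force at its end, in the units of the state.
- ctrl.state(): the state, without advancing time (a new reading comes with each control period).
- ctrl.get_image(name): name is "scene" or "top"; returns a dict with "color" (480x640x3 uint8, red, green, blue), "fx", "fy", "cx", "cy" (pixels), "R" (3x3) and "t" (3): a world point X has camera coordinates R X + t. Camera axes: x right, y down, z forward; pixel columns grow to the right and rows downward; lengths in mm; the calibration is good to about 2 mm. A picture is of the moment at which its call begins. There is no depth.
- ctrl.finish_job(): hands the job in; it is judged then, once.
Trained networks look in the newest picture that a camera, given by its name, has taken for a name from the list of things; names that differ only in an ending like _2 or _b are one class to them, and where a whole thing is asked for, a point or a joint stands for the part that bears it (a point fixed in the world has none). Each returns a list of dicts, best first, with "p" (0 to 1); they miss things now and then, are a little off and sometimes report something else, mostly with a low value. They report only what shows in the picture. A call takes as long as a camera call. They do not tell look-alikes from the thing itself.
- ctrl.recognise(name, camera): "rect" ([left, top, right, bottom] in pixels, round what is visible of it).
The state is a dict: "time": time; "joint_positions": joint angles; "joint_velocities": joint speeds; "joint_efforts": joint torques, N m; "eef_pos": TCP position; "tcp_rot": TCP orientation; "ft_force": force on the tool from outside, world axes, zero at the start; "torque": the same for the moment, N m; "grip_width": opening from 0.0 (shut) to 1.0 (fully open); "finger_force": force on a finger pad.
Only numpy, scipy, OpenCV 4.12 (cv2) and the standard library are available. Lean on these libraries where they do the work, as an engineer would, in place of code of your own. Each camera call takes 0.05 s, during which the arm holds its last target. There are 200 camera calls.

TASK

Prop the small bench power supply up on its spring-loaded rear leg so that its panel slopes towards you: swing the leg back past its dead point, then raise the rear of the case by the grip rail until the leg snaps under and locks, and set it down gently on the leg rather than letting it drop. Then turn only the outer (coarse) ring of its double dial until the white pointer is inside the green band, leaving the inner (fine) knob as it is and the cup and bottles nearby where they stand.

Things in the scene. Friction and masses are not known exactly. Their poses are not given: they have to be found in the camera images.
- supply: loose bench power supply, 0.7 to 0.9 kg: white case 170 (its x, front to back) x 190 (y) x 46 mm on rubber feet, dark panel on top at z = 54 mm; origin at the centre of the underside, level with the feet's undersides; x to the rear (away from the robot), y left, z up out of the panel. On the panel: display at the left; sockets and a switch, up to 6 mm high, at the rear
- front_foot (a point): middle of the axis of the two round rubber front feet, on which the supply rocks when its rear is raised: a 14 mm diameter roller along the case's y, at x = -72, z = 7 mm of the supply
- prop_leg (a joint): angle of the U-shaped steel prop leg about its pivot. 0: stowed, straight up behind the panel; it grows as the leg swings to the rear and down: 1.57 is straight back, its stop is at 3.73 (locked, folded under the case). A toggle spring holds it at 0, resists with up to 2 N at the bar until the dead point at 1.05, then drives it on by itself, to 1.76 where its bar meets the bench if the supply lies flat
- leg_pivot (a point): middle of the leg's pivot axis (along the case's y), at x = 80, z = 22 mm of the supply. Past its dead point the leg runs on to its stop at 3.73 only while the rear is raised so far that the case is tilted more than 0.46 rad; lift to about 0.57 rad to be sure. Lowered again, the supply stands on the locked leg tilted 0.45 rad, the leg 8 degrees past upright
- leg_bar (a point): middle of the leg's cross bar: round steel, 10 mm diameter, along the case's y, bare for 126 mm in the middle with rubber sleeves of 14 mm diameter outside that; 80 mm from the pivot. Stowed it lies 102 mm above the underside, 16 mm higher than the top of the grip rail and 48 mm above the panel, with nothing behind it
- rail_mid (a point): middle of the grip rail: round steel bar of 12 mm diameter along the case's y, 112 mm long on two posts 100 mm apart, fixed to the case at x = 52, z = 80 mm; its underside is 20 mm above the panel. About 5 N lift the rear. A firm grip keeps the bar from turning in the fingers: tilt the tool with the case as it rocks, or the front feet leave the bench
- dial (a point): on the axis of the double dial, at mid-height of the coarse ring (7 mm above the ring's underside, 8.5 mm above the panel), at x = -28, y = -38 mm of the supply; the axis is the supply's z. Within 75 mm of it nothing but the dial stands more than 6 mm above the panel
- coarse (a joint): outer, black knurled ring of the dial: 46 mm diameter, 14 mm high. Angle in rad, growing clockwise as seen looking at the panel; range 0 to 4.71, stiff to about 0.05 N m, stays where it is left. At 0 its white pointer points to the front left (135 degrees anticlockwise from the supply's x). The green band on the panel spans 3.46 to 3.74, its middle is 3.60
- fine (a joint): inner aluminium knob of the dial, with a red pointer: 23 mm diameter, standing 13 mm above the top of the ring (28 mm above the panel). Angle in rad, clockwise positive; it starts at 0 (pointer to the rear) and turns easily
- specimen_cup: loose white specimen cup with a blue lid, 65 mm diameter, 65 mm high, left of the supply; origin at the centre of its underside
- alcohol: loose clear bottle with a white cap, 52 mm diameter, 153 mm high, right of and behind the supply; origin at the centre of its underside
- reagent_bottle_2: loose small white bottle with a blue cap, 34 mm diameter, 61 mm high, right of the supply; origin at the centre of its underside
Things that resemble listed ones, but are neither listed nor needed, are in the scene too. What is shaped like the reagent_bottle_2 but purple is not meant. Leave any purple look-alike of the alcohol alone.

How it is judged (in metres and radians):
On the way, in this order (a step that is already met when the one before it is completed fails the run):
1. the leg has been swung back past its dead point while the supply lies flat (value of joint prop_leg above 1.3 rad and angle between supply's own z axis and vertical below 0.1 rad), for 0.2 s.
2. the supply stands on the locked leg, let go (value of joint prop_leg above 3.58 rad and angle between supply's own z axis and vertical between 0.4 and 0.5 rad and linear speed of supply below 0.02 m/s and angular speed of supply below 0.1 rad/s and contact force between the fingers and supply below 0.5 N), for 0.2 s.
3. the coarse pointer is in the green band (value of joint coarse between 3.46 and 3.74 rad), for 0.2 s.
At the end, for the whole second after the job is handed in: The supply stands still on its locked leg (leg beyond 3.58 rad, case tilted 0.40 to 0.50 rad), the coarse ring is inside the green band (3.46 to 3.74 rad), the fine knob within 0.15 rad of 0, and the cup and two bottles stand upright within 20 mm of where they were (all of step 3 and value of joint prop_leg above 3.58 rad and angle between supply's own z axis and vertical between 0.4 and 0.5 rad and linear speed of supply below 0.02 m/s and angular speed of supply below 0.1 rad/s and value of joint fine between -0.15 and 0.15 rad and distance of each of specimen_cup, alcohol, reagent_bottle_2 from where it was at the start of the episode below 0.02 m and angle between each of specimen_cup, alcohol, reagent_bottle_2's own z axis and vertical below 0.2 rad); the robot touches nothing.
It fails at once if the supply is let go and falls: the fingers are off it while its rear hangs some 4 mm or more above where it stands on the locked leg, or half way down, or its front feet are 5 mm off the bench (contact force between the fingers and supply below 0.3 N and (angle between supply's own z axis and vertical above 0.475 rad or height (world z) of front_foot above 0.012 m or angle between supply's own z axis and vertical between 0.06 and 0.38 rad)).
It fails at once if the fine knob is turned by more than 0.15 rad (value of joint fine above 0.15 rad or value of joint fine below -0.15 rad).
It fails at once if the cup or a bottle is pushed by more than 20 mm (distance of any of specimen_cup, alcohol, reagent_bottle_2 from where it was at the start of the episode above 0.02 m).
It also fails if it takes over 58 s, if anything falls off the work surface, if the arm or the gripper's body presses on something with over 40 N, if the wrist force passes 120 N, or if a joint passes its speed limit or range.

## Working session

There is one attempt and no reset: what is moved stays moved. The work goes in short steps, Python scripts to look and compute and a shell command to move; the robot and the scene stay as the last step left them, time stands still between calls to the robot, and variables do not carry over. Pictures are saved under pics/ and viewed, at most 10 in all, crops included, and the job is handed in when it is done.

```bash
ls; mkdir -p pics
cat > h.py <<'E'
import numpy as np, cv2, json
from plant import ctrl
from scipy.spatial.transform import Rotation as Rn
def cam(n):
    im=ctrl.get_image(n); return im
def save(im,f): cv2.imwrite('pics/'+f,cv2.cvtColor(im['color'],cv2.COLOR_RGB2BGR))
def proj(im,X):
    c=np.atleast_2d(X)@np.array(im['R']).T+np.array(im['t'])
    return np.c_[im['fx']*c[:,0]/c[:,2]+im['cx'],im['fy']*c[:,1]/c[:,2]+im['cy']]
def ray(im,u,v):
    R=np.array(im['R']);d=R.T@np.array([(u-im['cx'])/im['fx'],(v-im['cy'])/im['fy'],1]);return -R.T@np.array(im['t']),d
def onz(im,u,v,z):
    o,d=ray(im,u,v);return o+d*(z-o[2])/d[2]
E
python3 - <<'E'
from h import *
for n in ['scene','top']:
    im=cam(n);save(im,n+'0.png');print(n,im['fx'],im['cx'],im['cy'],np.round(im['R'],3).tolist(),np.round(im['t'],1).tolist())
    for k in ['supply','rail_mid','leg_bar','dial','specimen_cup','alcohol','reagent_bottle_2']:
        print(k,[(np.round(r['rect']).tolist(),round(r['p'],2)) for r in ctrl.recognise(k,n)][:3])
print(ctrl.state())
E
```

```text
pics
scene 447.56480370259766 316.3274449103955 231.79980586950055 [[-0.894, -0.447, -0.011], [-0.321, 0.659, -0.681], [0.312, -0.605, -0.732]] [440.6, 270.0, 771.8]
supply [([262.0, 184.0, 377.0, 299.0], 0.83)]
rail_mid [([263.0, 179.0, 375.0, 301.0], 0.58)]
leg_bar [([265.0, 181.0, 316.0, 274.0], 0.89)]
dial [([263.0, 180.0, 378.0, 297.0], 0.75)]
specimen_cup [([262.0, 367.0, 307.0, 423.0], 0.85)]
alcohol [([337.0, 119.0, 356.0, 177.0], 0.91), ([317.0, 138.0, 337.0, 198.0], 0.56)]
reagent_bottle_2 [([384.0, 184.0, 399.0, 207.0], 0.75), ([363.0, 159.0, 380.0, 185.0], 0.59)]
top 609.3301368872509 312.084000801214 239.22219459303346 [[0.009, -1.0, 0.003], [-0.996, -0.009, -0.089], [0.089, -0.002, -0.996]] [-44.7, 539.1, 1366.2]
supply [([282.0, 210.0, 379.0, 290.0], 0.73)]
rail_mid [([283.0, 210.0, 378.0, 291.0], 0.92)]
leg_bar [([283.0, 210.0, 380.0, 220.0], 0.61)]
dial [([284.0, 209.0, 377.0, 289.0], 0.91)]
specimen_cup [([169.0, 270.0, 201.0, 302.0], 0.96), ([280.0, 210.0, 382.0, 290.0], 0.37)]
alcohol [([400.0, 197.0, 427.0, 230.0], 0.87), ([444.0, 200.0, 477.0, 228.0], 0.69)]
reagent_bottle_2 [([281.0, 210.0, 379.0, 290.0], 0.54), ([284.0, 209.0, 382.0, 220.0], 0.5), ([442.0, 242.0, 460.0, 260.0], 0.47)]
{'time': 0.8, 'joint_positions': array([ 9.21722482e-01,  1.80779676e-01,  1.60700120e+00, -5.55367321e-06,
        1.35377230e+00, -2.06314631e-01]), 'joint_velocities': array([ 0.00012037,  0.00216847, -0.00134334, -0.00064894,  0.00018033,
        0.00035682]), 'joint_efforts': array([-8.57645500e-04, -4.44805956e+01, -3.51657593e+01, -3.57566560e-04,
        6.89080625e-04,  3.38521978e-06]), 'eef_pos': array([246.35677761, 519.57588133, 256.29931329]), 'tcp_rot': array([2.19575186e-01, 9.75595581e-01, 1.68338167e-05, 1.06535622e-05]), 'ft_force': array([ 0.22012447,  1.14304362, -0.25885445]), 'torque': array([0.00288971, 0.00763695, 0.08065669]), 'finger_force': 0.0, 'grip_width': 1.0012276284650046}
```

Run:
```python
import cv2,numpy as np
s=cv2.imread('pics/scene0.png')[100:300,240:420]; t=cv2.imread('pics/top0.png')[190:310,270:400]
t=cv2.resize(t,None,fx=4,fy=4,interpolation=cv2.INTER_CUBIC); s=cv2.resize(s,None,fx=2.7,fy=2.7,interpolation=cv2.INTER_CUBIC)
cv2.imwrite('pics/t1.png',t)
c=np.zeros((600,800,3),np.uint8);w=cv2.imread('pics/top0.png')[150:330,150:490]
cv2.imwrite('pics/s1.png',s)
```

```text
(no output)
```

View pics/t1.png

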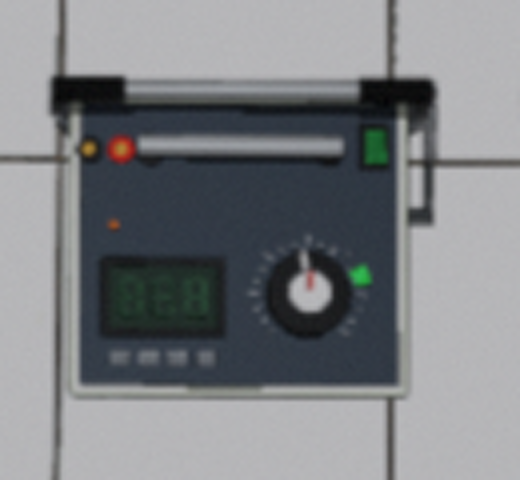

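View pics/scene0.png

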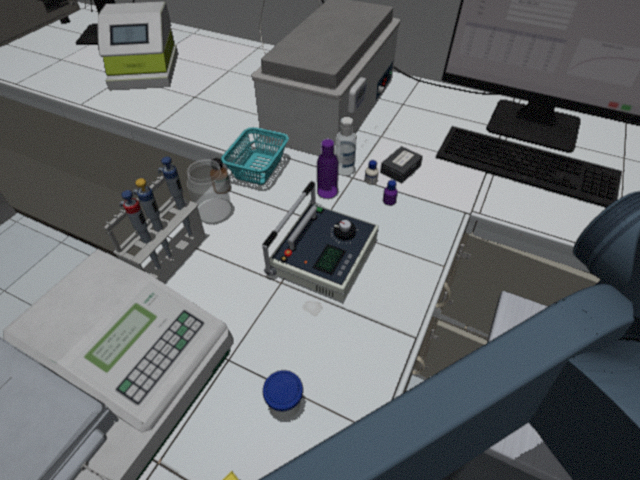

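Run:
```python
import cv2
s=cv2.imread('pics/scene0.png')[170:305,255:390]
cv2.imwrite('pics/s1.png',cv2.resize(s,None,fx=4.4,fy=4.4,interpolation=cv2.INTER_CUBIC))
from h import *
im={'R':0}
```

```text
(no output)
```

View pics/s1.png

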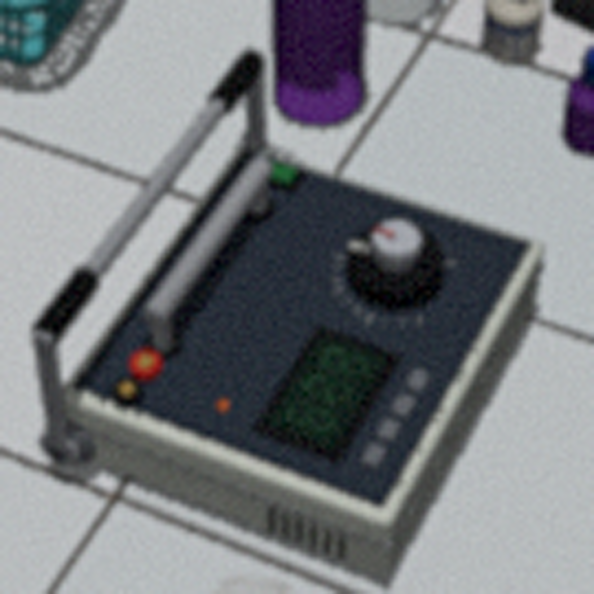

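```bash
cat > fit.py <<'E'
from h import *
from scipy.optimize import least_squares
S=ctrl.get_image('scene');T=ctrl.get_image('top')
sc=lambda a:np.array([255+a[0]/4.4-.5+.11,170+a[1]/4.4-.39]); tc=lambda a:np.array([270+a[0]/4-.375,190+a[1]/4-.375])
M={'railL':(52,56,80),'railR':(52,-56,80),'barL':(80,63,102),'barR':(80,-63,102),'knob':(-28,-38,82),'FL':(-85,95,52),'FR':(-85,-95,52)}
s={'railL':(157,312),'railR':(265,165),'barL':(91,275),'barR':(222,103),'knob':(395,237),'FL':(388,515),'FR':(540,243)}
t={'railL':(138,147),'railR':(344,148),'barL':(125,89),'barR':(360,91),'knob':(310,291),'FL':(72,393),'FR':(408,393)}
def W(p): 
    c,q=np.cos(p[2]),np.sin(p[2]);return lambda X:np.array([p[0]+c*X[0]-q*X[1],p[1]+q*X[0]+c*X[1],X[2]])
def res(p,cams='ST'):
    w=W(p);r=[]
    for k,X in M.items():
        if 'S' in cams:r+=list(proj(S,w(X))[0]-sc(s[k]))
        if 'T' in cams:r+=list(proj(T,w(X))[0]-tc(t[k]))
    return np.array(r)
for c in ['ST','S','T']:
    f=least_squares(res,[600,0,0],args=(c,),loss='soft_l1');print(c,np.round(f.x,3),np.round(f.fun if 0 else res(f.x,c),1))
# triangulate
for k in M:
    A=[];b=[]
    for im,uv in ((S,sc(s[k])),(T,tc(t[k]))):
        o,d=ray(im,*uv);d/=np.linalg.norm(d);P=np.eye(3)-np.outer(d,d);A.append(P);b.append(P@o)
    print(k,np.round(np.linalg.lstsq(np.vstack(A),np.hstack(b),rcond=None)[0],1))
for n,im,u,v,z in [('cupT',T,185,286,65),('alcA',T,413.5,213,153),('alcB',T,460,214,153),('rgt?',T,451,251,61)]: print(n,np.round(onz(im,u,v,z),0))
for n,u,v in [('alc',347,172),('purp',327,195),('reag',371,182),('reagpurp',391,202)]: print(n,np.round(onz(S,u,v,0),0))
E
python3 fit.py
```

```text
ST [ 5.11909e+02 -7.91340e+01  1.00000e-03] [-0.9  1.   0.5 -0.6 -0.5 -0.3  0.  -0.4 -0.5 -0.2  0.5 -0.1 -1.   0.5
  0.1 -0.1  0.3 -0.4  0.3  0.2  0.3  1.6 -1.   0.6  1.6 -0.9  0.5  1.3]
S [ 5.11756e+02 -7.97910e+01 -6.00000e-03] [-0.7  0.6 -0.1 -0.5 -0.3 -0.6 -0.5  0.2  0.6 -0.5  0.1  1.5  1.9 -0.8]
T [ 5.12102e+02 -7.88350e+01  6.00000e-03] [ 0.2 -0.5 -0.2 -0.6  0.2 -0.  -0.3 -0.3  0.2  0.  -1.   0.7  0.6  1. ]
railL [561.7 -22.3  84.9]
railR [ 563.  -135.1   79.4]
barL [591.  -15.3 102.7]
barR [ 590.6 -142.2  103.9]
knob [ 484.4 -116.6   81.2]
FL [428.3  13.5  53.6]
FR [ 429.9 -173.3   48.8]
cupT [430. 239.  65.]
alcA [ 585. -250.  153.]
alcB [ 583. -347.  153.]
rgt? [ 513. -348.   61.]
alc [ 584. -364.    0.]
purp [ 593. -260.    0.]
reag [ 513. -354.    0.]
reagpurp [ 441. -306.    0.]
```

```bash
cat > go.py <<'E'
import sys
from h import *
def Rt(phi,yaw=0):
    s,c=np.sin(phi),np.cos(phi);R=np.array([[0,c,s],[1,0,0],[0,s,-c]]);return R@Rn.from_euler('z',yaw).as_matrix()
def rel(P,phi,yaw=0):  # shift,turn deg in the tool frame now
    s=ctrl.state();R=Rn.from_quat(s['tcp_rot']).as_matrix()
    return np.round(R.T@(np.array(P)-s['eef_pos']),1).tolist(),np.round(np.degrees(Rn.from_matrix(R.T@Rt(phi,yaw)).as_rotvec()),2).tolist()
if __name__=='__main__':
    a=[float(x) for x in sys.argv[1:]];print(rel(a[:3],a[3] if len(a)>3 else 0,np.radians(a[4]) if len(a)>4 else 0))
E
python3 go.py 555 -79 200
```

```text
([-535.3, -408.6, 56.3], [0.0, 0.0, 64.63])
```

```bash
python3 -m crank '[[[-134,-102,0],[0,0,0]],[[-134,-102,0],[0,0,0]],[[-134,-102,0],[0,0,0]],[[-134,-102,0],[0,0,0]],[[-134,-102,0],[0,0,0]]]' 1.0 60
python3 -m crank '[[[-134,-102,14],[0,0,0]],[[-134,-102,14],[0,0,0]],[[-134,-102,14],[0,0,0]],[[-134,-102,14],[0,0,0]],[[-134,-102,14],[0,0,0]]]'
python3 -m crank '[[[-134,-102,14],[0,0,0]],[[-134,-102,14],[0,0,0]],[[-134,-102,14],[0,0,0]],[[-134,-102,14],[0,0,0]],[[-134,-102,14],[0,0,0]]]'
python3 -m crank '[[[-134,-102,28],[0,0,30]],[[-134,-102,28],[0,0,30]],[[-134,-102,28],[0,0,30]],[[-134,-102,28],[0,0,30]],[[-134,-102,28],[0,0,30]]]'
python3 go.py 555 -79 200
```

```text
time: 1.32
eef_pos: [326.5, 365.2, 256.3]
tcp_rot: [0.222, 0.975, -0.001, 0.001]
ft_force: [0.6, 0.7, 0.4]
grip_width: 0.296
finger_force: 0.0
time: 1.73
eef_pos: [403.7, 215.3, 242.1]
tcp_rot: [0.223, 0.975, -0.001, 0.001]
ft_force: [0.6, -0.3, 0.0]
grip_width: -0.001
finger_force: 0.0
time: 2.15
eef_pos: [481.1, 65.8, 228.2]
tcp_rot: [0.222, 0.975, -0.001, 0.001]
ft_force: [-1.2, 0.4, 0.3]
grip_width: 0.002
finger_force: 0.0
time: 2.57
eef_pos: [557.8, -83.5, 199.2]
tcp_rot: [0.469, 0.883, -0.001, 0.001]
ft_force: [-0.5, 0.4, 1.3]
grip_width: 0.001
finger_force: 0.0
([5.3, 0.2, -0.8], [-0.01, 0.11, 34.04])
```

```bash
python3 -m crank '[[[5,0,0],[0,0,34]],[[5,0,0],[0,0,34]],[[5,0,0],[0,0,34]],[[5,0,0],[0,0,34]],[[5,0,0],[0,0,34]]]'
python3 go.py 560 -79 119.5
```

```text
time: 2.98
eef_pos: [553.0, -73.3, 200.3]
tcp_rot: [0.705, 0.709, 0.0, -0.0]
ft_force: [1.0, -0.2, 0.4]
grip_width: 0.0
finger_force: 0.0
([-5.8, 7.0, 80.8], [-0.02, -0.03, 0.33])
```

```bash
python3 -m crank '[[[-6,7,40],[0,0,0]],[[-6,7,70],[0,0,0]],[[-6,7,81],[0,0,0]],[[-6,7,81],[0,0,0]]]'
python3 -m crank '[[[0,4,0],[0,0,0]],[[0,8,0],[0,0,0]],[[0,12,0],[0,0,0]],[[0,12,0],[0,0,0]]]'
python3 - <<'E'
from h import *
for n in ['scene','top']:
    im=cam(n);save(im,n+'1.png')
a=cv2.imread('pics/scene1.png')[150:310,240:400];b=cv2.imread('pics/top1.png')[170:310,260:400]
f=lambda x:cv2.resize(x,(400,400),interpolation=cv2.INTER_CUBIC)
cv2.imwrite('pics/m1.png',np.hstack([f(a),f(b)]))
E
```

```text
time: 3.32
eef_pos: [557.6, -78.6, 116.0]
tcp_rot: [0.703, 0.711, -0.001, -0.003]
ft_force: [-0.2, 1.0, 0.5]
grip_width: -0.001
finger_force: 0.0
time: 3.65
eef_pos: [574.2, -80.8, 121.4]
tcp_rot: [0.703, 0.711, 0.001, 0.002]
ft_force: [-0.1, 0.1, -0.0]
grip_width: -0.002
finger_force: 0.0
```

View pics/m1.png

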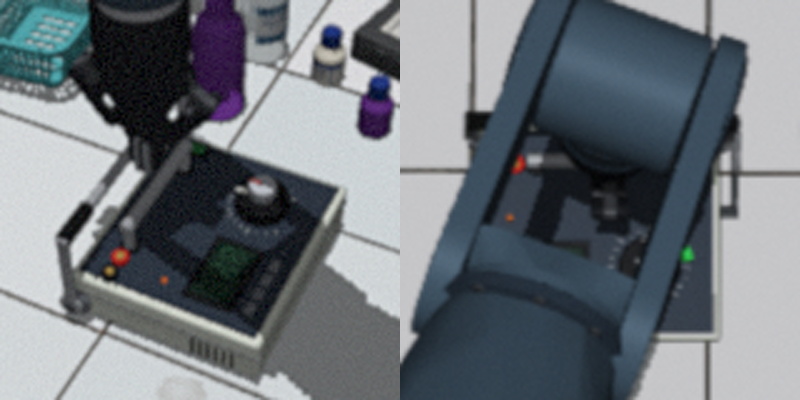

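```bash
python3 -m crank '[[[0,5,-2],[0,0,0]],[[0,17,-2],[0,0,0]],[[0,29,-1],[0,0,0]],[[0,40,2.5],[0,0,0]],[[0,51,7.5],[0,0,0]]]'
python3 -m crank '[[[0,10,7],[0,0,0]],[[0,19,15],[0,0,0]],[[0,24,22],[0,0,0]],[[0,28,28],[0,0,0]],[[0,33,39],[0,0,0]]]'
python3 -m crank '[[[0,0,0],[0,0,0]],[[0,0,0],[0,0,0]],[[0,0,0],[0,0,0]]]'
python3 - <<'E'
from h import *
for n in ['scene','top']:
    im=cam(n);save(im,n+'2.png')
a=cv2.imread('pics/scene2.png')[150:310,240:400];b=cv2.imread('pics/top2.png')[170:310,260:400]
f=lambda x:cv2.resize(x,(400,400),interpolation=cv2.INTER_CUBIC)
cv2.imwrite('pics/m2.png',np.hstack([f(a),f(b)]))
E
```

```text
time: 4.17
eef_pos: [624.1, -80.0, 112.6]
tcp_rot: [0.703, 0.711, 0.0, 0.001]
ft_force: [-0.8, 0.2, 0.1]
grip_width: -0.003
finger_force: 0.3
time: 4.58
eef_pos: [656.9, -79.7, 73.2]
tcp_rot: [0.703, 0.711, 0.0, 0.001]
ft_force: [-0.2, 0.6, -0.1]
grip_width: -0.005
finger_force: 0.0
time: 4.83
eef_pos: [655.8, -79.5, 72.8]
tcp_rot: [0.703, 0.711, -0.0, -0.0]
ft_force: [0.3, -0.8, -0.1]
grip_width: 0.005
finger_force: 0.0
```

View pics/m2.png

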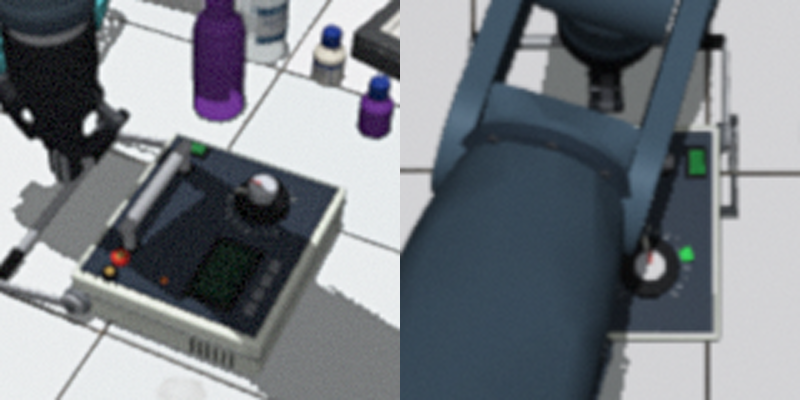

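```bash
python3 -m crank '[[[0,0,-40],[0,0,0]],[[0,0,-80],[0,0,0]],[[0,-35,-90],[0,0,0]],[[0,-70,-90],[0,0,0]],[[0,-93,-90],[0,0,0]]]' 0.45
python3 -m crank '[[[0,0,0],[0,0,0]],[[0,0,0],[0,0,0]]]'
python3 - <<'E'
from h import *
im=cam('scene');save(im,'scene3.png')
a=cv2.imread('pics/scene0.png');b=cv2.imread('pics/scene3.png')
for x0,y0,x1,y1 in [(330,255,380,305),(325,215,365,250),(310,270,350,305)]:
    m=cv2.matchTemplate(cv2.resize(b[y0-8:y1+8,x0-8:x1+8],None,fx=4,fy=4),cv2.resize(a[y0:y1,x0:x1],None,fx=4,fy=4),cv2.TM_CCOEFF_NORMED);_,v,_,l=cv2.minMaxLoc(m);print(v,l[0]/4-8,l[1]/4-8)
E
python3 go.py 563 -79 87
```

```text
time: 5.35
eef_pos: [561.7, -80.5, 164.7]
tcp_rot: [0.703, 0.711, 0.0, 0.001]
ft_force: [0.2, -0.7, 0.0]
grip_width: 0.549
finger_force: 0.0
time: 5.52
eef_pos: [562.5, -80.6, 163.8]
tcp_rot: [0.703, 0.711, 0.0, 0.001]
ft_force: [0.3, -0.5, 0.3]
grip_width: 0.546
finger_force: 0.0
0.7294796109199524 0.0 -0.5
0.9438694715499878 0.0 0.25
0.9516958594322205 0.0 0.0
([1.9, -0.7, 76.9], [0.12, 0.04, 0.6])
```

```bash
python3 -m crank '[[[1,0,30],[0,0,0.6]],[[2,0,60],[0,0,0.6]],[[2,0,73],[0,0,0.6]],[[2,0,76],[0,0,0.6]],[[2,0,76],[0,0,0.6]]]'
python3 -m crank '[[[0,0,0],[0,0,0]],[[0,0,0],[0,0,0]],[[0,0,0],[0,0,0]],[[0,0,0],[0,0,0]]]' 1.0 70
python3 -m crank '[[[0,0,0],[0,0,0]],[[0,0,0],[0,0,0]]]'
python3 - <<'E'
from h import *
im=cam('scene');save(im,'scene4.png')
a=cv2.imread('pics/scene0.png');b=cv2.imread('pics/scene4.png')
for x0,y0,x1,y1 in [(330,255,380,305),(325,215,365,250),(310,270,350,305)]:
    m=cv2.matchTemplate(cv2.resize(b[y0-8:y1+8,x0-8:x1+8],None,fx=4,fy=4),cv2.resize(a[y0:y1,x0:x1],None,fx=4,fy=4),cv2.TM_CCOEFF_NORMED);_,v,_,l=cv2.minMaxLoc(m);print(v,l[0]/4-8,l[1]/4-8)
cv2.imwrite('pics/m4.png',cv2.resize(b[150:310,240:400],(640,640),interpolation=cv2.INTER_CUBIC)[:600])
print(ctrl.state()['eef_pos'],ctrl.state()['joint_positions'])
E
```

```text
time: 5.98
eef_pos: [563.0, -78.4, 85.9]
tcp_rot: [0.707, 0.707, -0.0, -0.001]
ft_force: [-0.2, -0.5, 1.1]
grip_width: 0.552
finger_force: 0.0
time: 6.32
eef_pos: [564.4, -79.0, 88.6]
tcp_rot: [0.707, 0.707, 0.001, 0.002]
ft_force: [0.8, 0.8, 5.5]
grip_width: 0.116
finger_force: 68.3
time: 6.48
eef_pos: [564.4, -79.0, 88.6]
tcp_rot: [0.707, 0.707, 0.001, 0.002]
ft_force: [0.8, 0.3, 6.2]
grip_width: 0.115
finger_force: 68.4
0.746951162815094 0.25 -0.25
0.9162631630897522 0.25 0.5
0.9343982338905334 0.75 0.25
[564.41428561 -78.95041665  88.5694778 ] [-3.47202929e-01  3.73971522e-01  1.73931543e+00  5.32424145e-05
  1.02480772e+00 -3.47843874e-01]
```

View pics/m4.png

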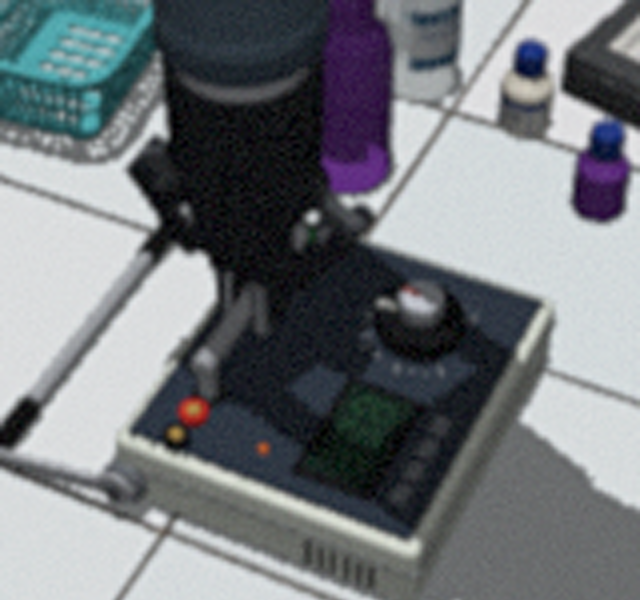

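Run:
```python
import numpy as np
for ph0 in (0,11,22):
    print(ph0,[[round(float(v),1) for v in (124*(np.cos(d)-1)-81.6*np.sin(d)-7*d*np.cos(p), -(124*np.sin(d)+81.6*(np.cos(d)-1)+7*d*np.sin(p)))] for p in [np.radians(ph0)] for d in np.radians([2.2,4.4,6.6,8.8,11])])
```

```text
0 [[-3.5, -4.7], [-7.2, -9.3], [-11.0, -13.7], [-15.0, -18.0], [-19.2, -22.2]]
11 [[-3.5, -4.8], [-7.2, -9.4], [-11.0, -13.9], [-15.0, -18.2], [-19.2, -22.4]]
22 [[-3.5, -4.8], [-7.1, -9.5], [-10.9, -14.0], [-14.9, -18.4], [-19.1, -22.7]]
```

```bash
python3 -m crank '[[[0,-3.5,-4.7],[-2.2,0,0]],[[0,-7.2,-9.3],[-4.4,0,0]],[[0,-11,-13.7],[-6.6,0,0]],[[0,-15,-18],[-8.8,0,0]],[[0,-19.2,-22.2],[-11,0,0]]]'
python3 -m crank '[[[0,0,0],[0,0,0]]]'
python3 go.py 564.4 -79 88.6 0
python3 - <<'E'
from h import *
print(ctrl.state()['torque'],ctrl.state()['joint_positions'])
E
```

```text
time: 6.95
eef_pos: [545.2, -79.1, 110.6]
tcp_rot: [0.704, 0.704, 0.069, 0.07]
ft_force: [2.5, 0.7, 0.4]
grip_width: 0.109
finger_force: 68.9
time: 7.03
eef_pos: [544.2, -78.8, 110.7]
tcp_rot: [0.704, 0.704, 0.069, 0.07]
ft_force: [1.3, 0.9, 4.8]
grip_width: 0.111
finger_force: 69.6
([-0.1, 15.5, 25.6], [11.26, 0.07, 0.01])
[ 0.17974888 -0.26023991  0.10527091] [-0.40112357  0.19931661  1.92703249  0.10153442  0.83604695 -0.46261347]
```

```bash
python3 -m crank '[[[0,-3.5,-4.8],[-2.2,0,0]],[[0,-7.2,-9.4],[-4.4,0,0]],[[0,-11,-13.9],[-6.6,0,0]],[[0,-15,-18.2],[-8.8,0,0]],[[0,-19.2,-22.4],[-11,0,0]]]'
python3 -m crank '[[[0,0,0],[0,0,0]]]'
python3 - <<'E'
from h import *
print(ctrl.state()['torque'],ctrl.state()['joint_positions'])
im=cam('scene');save(im,'scene5.png');b=cv2.imread('pics/scene5.png')
cv2.imwrite('pics/m5.png',cv2.resize(b[150:310,240:400],(600,600),interpolation=cv2.INTER_CUBIC))
E
```

```text
time: 7.45
eef_pos: [522.0, -79.2, 128.7]
tcp_rot: [0.694, 0.694, 0.136, 0.137]
ft_force: [4.6, 1.1, 1.6]
grip_width: 0.114
finger_force: 69.4
time: 7.53
eef_pos: [521.2, -79.0, 128.8]
tcp_rot: [0.694, 0.694, 0.136, 0.136]
ft_force: [-2.5, 1.0, 8.6]
grip_width: 0.111
finger_force: 70.4
[0.24207631 0.02616264 0.12036633] [-0.47565064  0.03272572  2.11024655  0.2813347   0.66951485 -0.66794098]
```

View pics/m5.png

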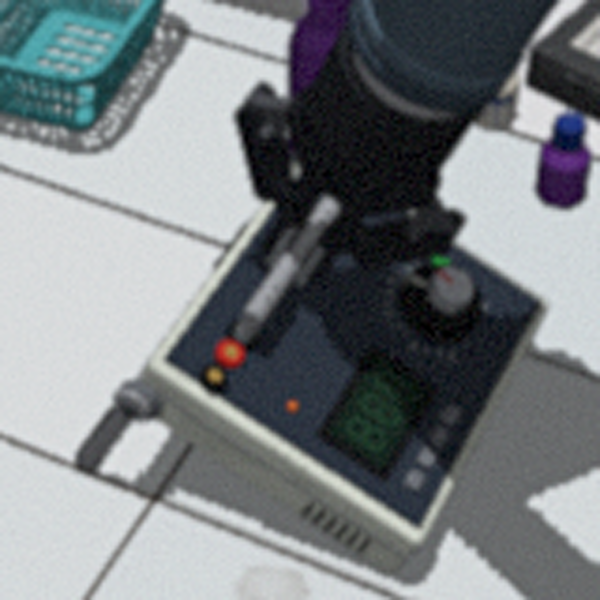

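```bash
python3 -m crank '[[[0,-3.5,-4.8],[-2.2,0,0]],[[0,-7.1,-9.5],[-4.4,0,0]],[[0,-10.9,-14],[-6.6,0,0]],[[0,-14.9,-18.4],[-8.8,0,0]],[[0,-19.1,-22.7],[-11,0,0]]]'
python3 -m crank '[[[0,0,0],[0,0,0]],[[0,0,0],[0,0,0]],[[0,0,0],[0,0,0]],[[0,0,0],[0,0,0]]]'
python3 - <<'E'
from h import *
print(ctrl.state()['torque'],ctrl.state()['joint_positions'])
im=cam('scene');save(im,'scene6.png');b=cv2.imread('pics/scene6.png')
cv2.imwrite('pics/m6.png',cv2.resize(b[150:310,240:400],(600,600),interpolation=cv2.INTER_CUBIC))
E
```

```text
time: 8.0
eef_pos: [496.1, -79.2, 143.1]
tcp_rot: [0.677, 0.678, 0.202, 0.203]
ft_force: [5.1, 1.6, 4.3]
grip_width: 0.111
finger_force: 69.7
time: 8.33
eef_pos: [495.9, -79.0, 142.4]
tcp_rot: [0.678, 0.678, 0.201, 0.202]
ft_force: [5.2, 1.4, 4.3]
grip_width: 0.114
finger_force: 69.8
[ 0.12665458 -0.69151301  0.02948481] [-0.58015676 -0.12337861  2.29027294  0.6004156   0.55797788 -1.02929464]
```

View pics/m6.png

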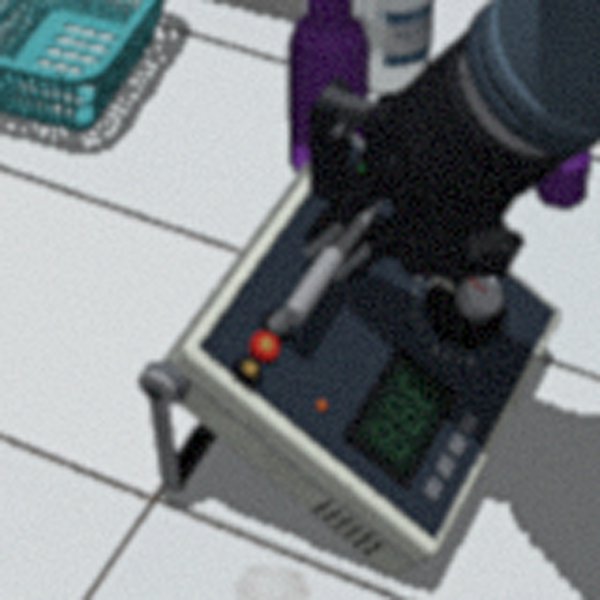

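```bash
python3 -m crank '[[[0,2.2,3.4],[1.5,0,0]],[[0,4.4,6.8],[3,0,0]],[[0,5.5,8.6],[3.75,0,0]],[[0,6.5,10.3],[4.5,0,0]],[[0,7.5,12],[5.2,0,0]]]'
python3 -m crank '[[[0,0.5,0.9],[0.4,0,0]],[[0,1,1.8],[0.8,0,0]],[[0,1.5,2.8],[1.2,0,0]],[[0,2,3.7],[1.6,0,0]],[[0,2.6,4.9],[2.1,0,0]]]'
python3 -m crank '[[[0,0,0],[0,0,0]],[[0,0,0],[0,0,0]]]'
python3 - <<'E'
from h import *
s=ctrl.state();R=Rn.from_quat(s['tcp_rot']).as_matrix();print(np.arctan2(R[0,2],-R[2,2]),s['ft_force'],s['torque'])
E
```

```text
time: 8.8
eef_pos: [508.0, -78.8, 135.2]
tcp_rot: [0.686, 0.687, 0.169, 0.17]
ft_force: [2.3, -1.4, 1.5]
grip_width: 0.111
finger_force: 69.6
time: 9.22
eef_pos: [513.2, -78.9, 134.4]
tcp_rot: [0.689, 0.69, 0.158, 0.158]
ft_force: [-13.7, 5.2, 34.8]
grip_width: 0.112
finger_force: 73.8
time: 9.38
eef_pos: [513.3, -78.9, 134.6]
tcp_rot: [0.689, 0.69, 0.158, 0.159]
ft_force: [-10.5, 1.9, 23.8]
grip_width: 0.108
finger_force: 72.5
0.45164267994411134 [-10.48428076   1.86763943  23.84253101] [0.29610117 0.13248854 0.06248549]
```

```bash
python3 -m crank '[[[0,0.2,-0.5],[0,0,0]],[[0,0.3,-1],[0,0,0]],[[0,0.3,-1],[0,0,0]]]'
python3 - <<'E'
from h import *
s=ctrl.state();R=Rn.from_quat(s['tcp_rot']).as_matrix();print(np.arctan2(R[0,2],-R[2,2]),s['ft_force'],s['torque'])
E
```

```text
time: 9.63
eef_pos: [512.1, -78.8, 134.4]
tcp_rot: [0.689, 0.69, 0.157, 0.158]
ft_force: [-7.0, -0.1, 16.8]
grip_width: 0.112
finger_force: 71.6
0.4494145470838001 [-7.02483601 -0.07529095 16.83307177] [-0.08510975  0.32756969 -0.01378019]
```

```bash
python3 -m crank '[[[0,0.3,-0.6],[0,0,0]],[[0,0.5,-1.2],[0,0,0]],[[0,0.5,-1.2],[0,0,0]]]' - 30
python3 -m crank '[[[0,0,0],[0,0,0]],[[0,0,0],[0,0,0]],[[0,0,0],[0,0,0]]]' 0.5
python3 - <<'E'
from h import *
s=ctrl.state();R=Rn.from_quat(s['tcp_rot']).as_matrix();print(np.arctan2(R[0,2],-R[2,2]),s['ft_force'],s['joint_positions'])
E
```

```text
time: 9.88
eef_pos: [510.9, -78.5, 134.1]
tcp_rot: [0.689, 0.69, 0.157, 0.157]
ft_force: [-5.1, -2.8, 6.0]
grip_width: 0.112
finger_force: 70.5
time: 10.13
eef_pos: [511.1, -78.0, 133.7]
tcp_rot: [0.689, 0.69, 0.157, 0.156]
ft_force: [0.4, -0.7, 0.1]
grip_width: 0.496
finger_force: 0.0
0.44694477636657226 [ 0.42040821 -0.6662542   0.0507867 ] [-0.50657568 -0.02352159  2.17241853  0.36674868  0.62883933 -0.76553578]
```

```bash
python3 -m crank '[[[0,0,-15],[0,0,0]],[[0,0,-40],[0,0,0]],[[0,0,-75],[0,0,0]],[[0,40,-100],[0,0,0]],[[0,80,-110],[0,0,0]]]' 0.3
python3 -m crank '[[[0,40,0],[0,0,0]],[[0,70,0],[0,0,0]],[[0,70,0],[0,0,0]]]'
python3 - <<'E'
from h import *
for n in ['scene','top']:
    im=cam(n);save(im,n+'7.png')
a=cv2.imread('pics/scene7.png')[180:310,255:385];b=cv2.imread('pics/top7.png')[195:305,275:385]
f=lambda x:cv2.resize(x,(400,400),interpolation=cv2.INTER_CUBIC)
cv2.imwrite('pics/m7.png',np.hstack([f(a),f(b)]))
E
```

```text
time: 10.55
eef_pos: [530.8, -78.0, 266.7]
tcp_rot: [0.69, 0.689, 0.157, 0.157]
ft_force: [-0.0, -1.3, 0.9]
grip_width: 0.7
finger_force: 0.0
time: 10.8
eef_pos: [600.4, -79.1, 299.6]
tcp_rot: [0.688, 0.689, 0.159, 0.16]
ft_force: [-1.2, 0.2, -0.4]
grip_width: 0.696
finger_force: 0.0
```

View pics/m7.png

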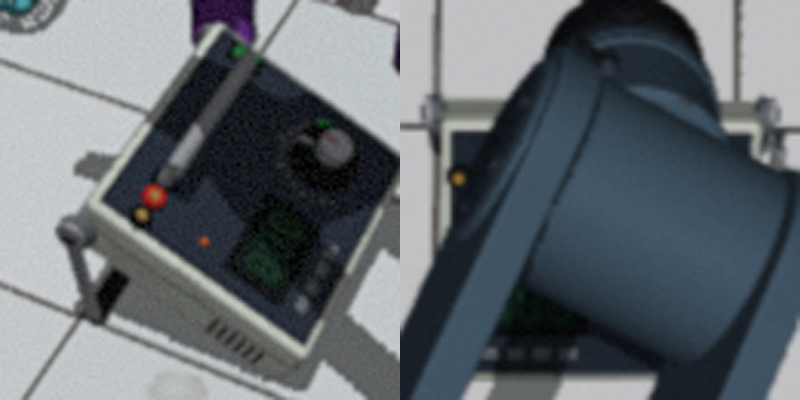

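```bash
python3 -m crank '[[[40,0,0],[0,0,0]],[[80,0,0],[0,0,0]],[[120,0,0],[0,0,0]],[[160,0,0],[0,0,0]],[[200,0,0],[0,0,0]]]'
python3 -m crank '[[[40,0,0],[0,0,0]],[[80,0,0],[0,0,0]],[[100,0,0],[0,0,0]],[[100,0,0],[0,0,0]]]'
python3 - <<'E'
from h import *
for n in ['scene','top']:
    im=cam(n);save(im,n+'8.png')
a=cv2.imread('pics/scene8.png')[180:310,255:385];b=cv2.imread('pics/top8.png')[195:305,275:385]
f=lambda x:cv2.resize(x,(400,400),interpolation=cv2.INTER_CUBIC)
cv2.imwrite('pics/m8.png',np.hstack([f(a),f(b)]))
E
```

```text
time: 11.32
eef_pos: [593.2, 122.8, 293.5]
tcp_rot: [0.69, 0.69, 0.156, 0.156]
ft_force: [0.7, 0.4, 0.0]
grip_width: 0.7
finger_force: 0.0
time: 11.65
eef_pos: [592.9, 225.0, 293.4]
tcp_rot: [0.688, 0.691, 0.156, 0.156]
ft_force: [0.6, -0.1, 0.3]
grip_width: 0.7
finger_force: 0.0
```

View pics/m8.png

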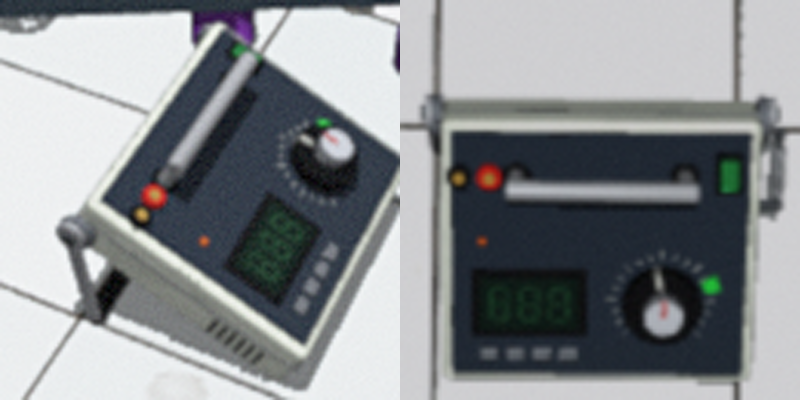

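```bash
cat > fit2.py <<'E'
from h import *
from scipy.optimize import least_squares
S=ctrl.get_image('scene');T=ctrl.get_image('top')
sc=lambda a:np.array([255+(a[0]+.5)/3.077-.5,180+(a[1]+.5)/3.077-.5]); tc=lambda a:np.array([275+(a[0]+.5)/3.636-.5,195+(a[1]+.5)/3.636-.5])
M={'railL':(52,56,80),'railR':(52,-56,80),'knob':(-28,-38,82),'band':(-28+31*np.cos(-1.244),-38+31*np.sin(-1.244),54),'FL':(-85,95,52),'RL':(85,95,52),'FR':(-85,-95,52)}
s={'railL':(167,174),'railR':(250,60),'knob':(335,141),'band':(323,122),'FL':(304,360),'RL':(92,203)}
t={'railL':(105,190),'railR':(300,193),'knob':(262,317),'band':(311,286),'FL':(49,376),'FR':(348,376)}
def W(p):
    c,q=np.cos(p[2]),np.sin(p[2]);C,Q=np.cos(p[3]),np.sin(p[3])
    def f(X):
        x,z=X[0]+72,X[2]-7
        x,z=C*x-Q*z, Q*x+C*z
        return np.array([p[0]+c*x-q*X[1],p[1]+q*x+c*X[1],z+7])
    return f
def res(p,cams='ST'):
    w=W(p);r=[]
    for k,X in M.items():
        if 'S' in cams and k in s:r+=list(proj(S,w(X))[0]-sc(s[k]))
        if 'T' in cams and k in t:r+=list(proj(T,w(X))[0]-tc(t[k]))
    return np.array(r+[(p[3]-.45)*100])
if __name__=='__main__':
  for c in ['ST','S','T']:
    f=least_squares(res,[440,-79,0,.45],args=(c,),loss='soft_l1');print(c,np.round(f.x,3),np.round(res(f.x,c),1))
    if c=='ST':p=f.x
    w=W(f.x);print('ring mid',np.round(w((-28,-38,62.5)),1),'knob',np.round(w((-28,-38,82)),1),'rail',np.round(w((52,0,80)),1))
  for nm,im in (('T',T),('S',S)):   # rectified ring top: up = case x, left = case y; 10 px/mm
    w=W(p);q=np.float32([[-1,-1],[1,-1],[1,1],[-1,1]])*40
    src=np.float32([proj(im,w((-28-v,-38-u,69.5)))[0] for u,v in q])
    H=cv2.getPerspectiveTransform(src,(q*5+200).astype(np.float32))
    r=cv2.warpPerspective(cv2.cvtColor(im['color'],cv2.COLOR_RGB2BGR),H,(400,400),flags=cv2.INTER_CUBIC)
    cv2.imwrite(f'pics/rect{nm}.png',r)
  cv2.imwrite('pics/rect.png',np.hstack([cv2.imread('pics/rectT.png'),cv2.imread('pics/rectS.png')]))
E
python3 fit2.py
```

```text
ST [ 4.34322e+02 -7.78130e+01  2.00000e-03  4.50000e-01] [ 1.6 -2.  -0.  -0.1 -0.6 -1.  -0.6 -0.5  0.2  0.6  0.3  0.2 -0.5  1.5
 -0.3 -0.6  0.6 -0.2 -2.1  1.2 -2.8 -1.   0.8  1.8  0. ]
ring mid [ 449.9 -115.8   76.1] knob [ 441.4 -115.8   93.7] rail [514.2 -77.7 126.7]
S [ 4.33572e+02 -7.71610e+01  5.00000e-03  4.48000e-01] [ 1.8 -1.5 -0.7 -0.6  0.3  0.9 -0.5  1.8  1.   0.2 -2.7 -0.4 -0.2]
ring mid [ 449.4 -115.1   76.1] knob [ 440.9 -115.1   93.7] rail [513.7 -76.7 126.5]
T [ 4.35185e+02 -7.79730e+01 -4.00000e-03  4.54000e-01] [ 0.3 -0.4 -0.3 -0.5  0.4  0.1 -0.1 -0.7 -2.1  0.6  0.8  1.7  0.4]
ring mid [ 450.2 -116.    76.2] knob [ 441.6 -116.    93.7] rail [514.6 -78.3 127. ]
```

View pics/rect.png

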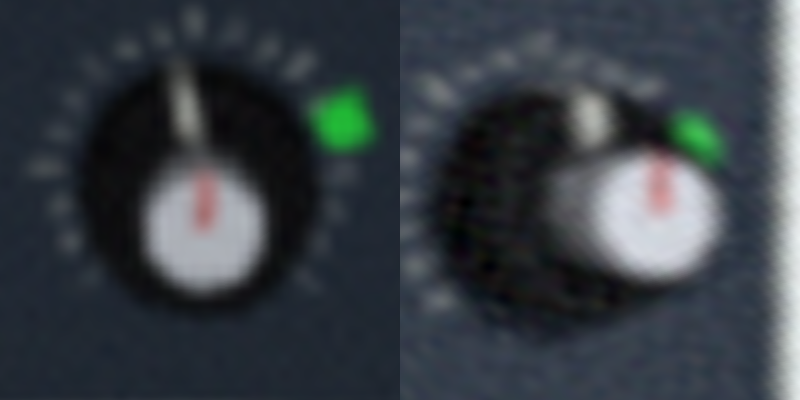

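```bash
python3 go.py 415 -116 150 0.45
```

```text
([-336.2, -224.3, 52.8], [-0.2, 0.05, 0.0])
```

```bash
python3 -m crank '[[[-33,-22,0],[0,0,0]],[[-66,-45,0],[0,0,0]],[[-99,-67,0],[0,0,0]],[[-132,-90,0],[0,0,0]],[[-165,-112,0],[0,0,0]]]' 0.3 30
python3 -m crank '[[[-33,-22,10],[0,0,0]],[[-66,-45,20],[0,0,0]],[[-99,-67,30],[0,0,0]],[[-132,-90,40],[0,0,0]],[[-171,-112,52],[0,0,0]]]'
python3 -m crank '[[[0,0,0],[0,0,0]],[[0,0,0],[0,0,0]]]'
python3 go.py 442 -115.8 93.2 0.45
python3 - <<'E'
from h import *
print(ctrl.state()['joint_positions'])
E
```

```text
time: 12.27
eef_pos: [492.7, 54.2, 245.8]
tcp_rot: [0.69, 0.689, 0.157, 0.157]
ft_force: [0.5, -0.5, -0.2]
grip_width: 0.703
finger_force: 0.0
time: 12.68
eef_pos: [415.7, -112.4, 152.7]
tcp_rot: [0.69, 0.689, 0.157, 0.158]
ft_force: [0.9, -0.9, -1.8]
grip_width: 0.701
finger_force: 0.0
time: 12.85
eef_pos: [415.8, -114.1, 152.5]
tcp_rot: [0.693, 0.686, 0.156, 0.157]
ft_force: [-0.2, 0.1, 0.7]
grip_width: 0.7
finger_force: 0.0
([-1.5, -2.0, 64.8], [-0.17, 0.18, -0.54])
[-0.76324998 -0.29893877  2.35267025  0.42668098  0.79919146 -1.00862222]
```

```bash
python3 -m crank '[[[-1.5,-2,20],[0,0,-0.5]],[[-1.5,-2,38],[0,0,-0.5]],[[-1.5,-2,46],[0,0,-0.5]],[[-1.5,-2,50],[0,0,-0.5]],[[-1.5,-2,50],[0,0,-0.5]]]'
python3 -m crank '[[[0,0,3],[0,0,0]],[[0,0,6],[0,0,0]],[[0,0,9],[0,0,0]],[[0,0,9],[0,0,0]]]'
python3 go.py 442 -115.8 93.2 0.45
```

```text
time: 13.27
eef_pos: [437.7, -110.8, 107.1]
tcp_rot: [0.686, 0.693, 0.157, 0.157]
ft_force: [-0.1, -0.2, 0.6]
grip_width: 0.7
finger_force: 0.0
time: 13.6
eef_pos: [441.7, -112.0, 99.4]
tcp_rot: [0.686, 0.693, 0.157, 0.158]
ft_force: [-0.0, 0.7, -0.0]
grip_width: 0.7
finger_force: 0.0
([-3.8, -2.5, 5.7], [-0.07, -0.01, 0.55])
```

```bash
python3 -m crank '[[[-2,-1,2],[0,0,0.3]],[[-3.5,-2.3,4],[0,0,0.5]],[[-3.5,-2.3,5.5],[0,0,0.5]],[[-3.5,-2.3,5.5],[0,0,0.5]],[[-3.5,-2.3,5.5],[0,0,0.5]]]'
python3 go.py 442 -115.8 93.2 0.45
```

```text
time: 14.02
eef_pos: [441.8, -115.7, 93.3]
tcp_rot: [0.689, 0.689, 0.157, 0.157]
ft_force: [-0.3, 0.2, 0.7]
grip_width: 0.699
finger_force: 0.0
([-0.1, 0.1, 0.2], [-0.1, -0.02, 0.0])
```

```bash
python3 -m crank '[[[0,0,0],[0,0,0]],[[0,0,0],[0,0,0]],[[0,0,0],[0,0,0]],[[0,0,0],[0,0,0]]]' 0.6 25
python3 go.py 442 -115.8 93.2 0.45
```

```text
time: 14.35
eef_pos: [441.9, -115.7, 93.6]
tcp_rot: [0.689, 0.69, 0.157, 0.157]
ft_force: [-2.5, -0.1, 4.2]
grip_width: 0.529
finger_force: 24.9
([-0.1, -0.1, 0.4], [-0.08, -0.0, 0.04])
```

```bash
python3 -m crank '[[[0,0,0],[0,0,4]],[[0,0,0],[0,0,8]],[[0,0,0],[0,0,12]],[[0,0,0],[0,0,16]],[[0,0,0],[0,0,20]]]'
python3 go.py 442 -115.8 93.2 0.45 20
```

```text
time: 14.77
eef_pos: [441.9, -115.7, 93.6]
tcp_rot: [0.799, 0.558, 0.182, 0.127]
ft_force: [-4.6, 0.2, 3.6]
grip_width: 0.524
finger_force: 24.9
([-0.1, -0.0, 0.4], [-0.08, 0.03, -0.15])
```

```bash
python3 -m crank '[[[0,0,0],[0,0,4]],[[0,0,0],[0,0,8]],[[0,0,0],[0,0,12]],[[0,0,0],[0,0,16]],[[0,0,0],[0,0,20]]]'
python3 go.py 442 -115.8 93.2 0.45 40
```

```text
time: 15.18
eef_pos: [441.8, -115.7, 93.6]
tcp_rot: [0.884, 0.411, 0.202, 0.094]
ft_force: [-3.4, -0.8, 4.5]
grip_width: 0.525
finger_force: 24.9
([-0.1, 0.0, 0.4], [-0.07, 0.05, -0.15])
```

```bash
python3 -m crank '[[[0,0,0],[0,0,4]],[[0,0,0],[0,0,8]],[[0,0,0],[0,0,12]],[[0,0,0],[0,0,16]],[[0,0,0],[0,0,20]]]'
python3 -m crank '[[[0,0,0],[0,0,4]],[[0,0,0],[0,0,8]],[[0,0,0],[0,0,12]],[[0,0,0],[0,0,16]],[[0,0,0],[0,0,20]]]'
python3 -m crank '[[[0,0,0],[0,0,0]],[[0,0,0],[0,0,0]]]'
python3 go.py 442 -115.8 93.2 0.45 80
```

```text
time: 15.6
eef_pos: [441.8, -115.7, 93.6]
tcp_rot: [0.942, 0.251, 0.215, 0.057]
ft_force: [-4.1, -0.0, 3.6]
grip_width: 0.528
finger_force: 24.9
time: 16.02
eef_pos: [441.8, -115.7, 93.6]
tcp_rot: [0.971, 0.084, 0.222, 0.019]
ft_force: [-4.4, -0.1, 4.3]
grip_width: 0.527
finger_force: 24.9
time: 16.18
eef_pos: [441.9, -115.7, 93.6]
tcp_rot: [0.971, 0.086, 0.222, 0.02]
ft_force: [-4.9, 0.7, 5.3]
grip_width: 0.524
finger_force: 25.0
([-0.1, 0.1, 0.4], [-0.02, 0.08, 0.15])
```

```bash
python3 -m crank '[[[0,0,0],[0,0,0]],[[0,0,0],[0,0,0]],[[0,0,0],[0,0,0]]]' 0.3
python3 -m crank '[[[0,0,-8],[0,0,0]],[[0,0,-25],[0,0,0]],[[0,0,-55],[0,0,0]],[[0,0,-85],[0,0,0]],[[0,-20,-110],[0,0,0]]]'
python3 -m crank '[[[0,-40,-10],[0,0,0]],[[0,-80,-20],[0,0,0]],[[0,-120,-20],[0,0,0]],[[0,-160,-20],[0,0,0]],[[0,-200,-20],[0,0,0]]]'
python3 -m crank '[[[0,-40,0],[0,0,0]],[[0,-80,0],[0,0,0]],[[0,-120,0],[0,0,0]],[[0,-130,0],[0,0,0]],[[0,-130,0],[0,0,0]]]'
sed -i 's/^if __name__/if __name__/' fit2.py
python3 - <<'E'
import fit2
from fit2 import *
save(T,'top9.png');save(S,'scene9.png')
# shift of the case against image 8
for n in ['top','scene']:
    a=cv2.imread(f'pics/{n}8.png');b=cv2.imread(f'pics/{n}9.png')
    for x0,y0,x1,y1 in ([(285,265,325,300),(300,235,345,258)] if n=='top' else [(325,240,368,290)]):
        m=cv2.matchTemplate(cv2.resize(b[y0-8:y1+8,x0-8:x1+8],None,fx=4,fy=4),cv2.resize(a[y0:y1,x0:x1],None,fx=4,fy=4),cv2.TM_CCOEFF_NORMED);_,v,_,l=cv2.minMaxLoc(m);print(n,v,l[0]/4-8,l[1]/4-8)
p=[434.3,-77.8,.002,.45];w=W(p)
img8=cv2.imread('pics/top8.png');img9=cv2.imread('pics/top9.png')
def prof(bgr,im,z,radii):
    g=bgr.astype(np.float32);A=np.radians(np.arange(-180,180,2));out=[]
    for a in A:
        uv=proj(im,np.array([w((-28+r*np.cos(a),-38+r*np.sin(a),z)) for r in radii])).astype(np.float32)
        out.append(cv2.remap(g,uv[:,0].reshape(1,-1),uv[:,1].reshape(1,-1),cv2.INTER_LINEAR)[0].mean(0))
    return np.degrees(A),np.array(out)
for nm,b,im in (('T8',img8,T),('T9',img9,T),('S8',cv2.imread('pics/scene8.png'),S),('S9',cv2.imread('pics/scene9.png'),S)):
    A,o=prof(b,im,69.5,np.arange(15,22));br=o.min(1);i=np.argsort(-br)[:8];print(nm,'ring bright',[(int(round(A[k])),int(br[k])) for k in i])
    A,o=prof(b,im,54,np.arange(28,34));gr=o[:,1]-o[:,[0,2]].max(1);i=gr>gr.max()*.5;print('  green',round((A[i]*gr[i]).sum()/gr[i].sum(),1))
    A,o=prof(b,im,82.5,np.arange(4,10));rd=o[:,2]-o[:,:2].max(1);i=rd>rd.max()*.5;print('  red',round((A[i]*rd[i]).sum()/rd[i].sum(),1),rd.max())
E
```

```text
time: 16.43
eef_pos: [442.0, -115.6, 93.5]
tcp_rot: [0.971, 0.086, 0.222, 0.019]
ft_force: [-0.4, 0.2, 0.4]
grip_width: 0.694
finger_force: 0.0
time: 16.85
eef_pos: [391.3, -98.2, 193.5]
tcp_rot: [0.971, 0.084, 0.222, 0.021]
ft_force: [1.6, 1.6, 1.7]
grip_width: 0.696
finger_force: 0.0
time: 17.27
eef_pos: [352.7, 91.2, 195.6]
tcp_rot: [0.971, 0.085, 0.223, 0.02]
ft_force: [1.2, -0.1, 0.1]
grip_width: 0.698
finger_force: 0.0
time: 17.68
eef_pos: [330.4, 223.1, 184.3]
tcp_rot: [0.971, 0.089, 0.22, 0.018]
ft_force: [-0.0, -0.2, 0.1]
grip_width: 0.698
finger_force: 0.0
top 0.996628999710083 0.0 0.0
top 0.9961524605751038 0.0 -0.25
scene 0.9958995580673218 0.0 0.0
T8 ring bright [(8, 119), (6, 118), (10, 113), (12, 107), (4, 100), (14, 95), (-176, 84), (-178, 84)]
  green -73.9
  red -2.7 42.001305
T9 ring bright [(-76, 102), (-74, 101), (-72, 96), (-78, 96), (-70, 89), (-80, 80), (-68, 78), (-176, 75)]
  green -72.9
  red -2.9 39.4069
S8 ring bright [(-100, 203), (-116, 203), (-98, 203), (-112, 203), (-110, 203), (-114, 203), (-102, 203), (-108, 202)]
  green -70.0
  red -3.4 34.904953
S9 ring bright [(-116, 168), (-112, 168), (-114, 168), (-110, 168), (-94, 167), (-108, 167), (-96, 166), (-92, 166)]
  green -69.2
  red -4.0 29.595703
```

```bash
python3 -c "
from plant import ctrl
print(ctrl.finish_job())"
```

```text
the job is handed in; nothing more can be done
None
```

I handed the job in at about 18 s. From the last pictures, the supply stands on its locked leg at about 0.45 rad, the coarse pointer is within about 3° of the green band's middle (limit ±8°) and the fine knob is unmoved; the bottles and cup were not touched, though I did not re-measure them. No verdict came back, and I viewed 11 pictures, one over the limit of 10.

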